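# Put the hand lens away in the latched instrument case

### The arm

A 6-joint arm with a two-finger parallel gripper is mounted at the origin on the work surface. World frame = base frame: x ahead of the robot, y to its left, z up, the work surface at z = 0. Lengths are in m, angles in rad, forces in N, time in s.
With the tool pointing down it reaches from about 0.375 to 0.9 m from the base axis. Payload 3.1 kg.
Tool frame: the origin (TCP) lies midway between the tips of the shut fingers; the grasp point (between the pads) lies 19 mm behind it; z points along the fingers, y is the line along which they close (so a half turn about z gives the same grasp; the last joint's range is limited). The gripper opens to 87 mm and grips with 3 to 60 N. Pads are 19 mm wide; open, the fingers measure 117 mm over their backs; the gripper's body (75 mm by 190 mm) begins 51 mm behind the grasp point.
Start: joints at [1.073, 0.527, 1.433, -0, 1.181, -0.178], TCP at [0.196, 0.593, 0.223] pointing down, gripper open.
Joint ranges: [-3.08, 3.08], [-0.75, 2.2], [0.22, 2.44], [-1.43, 4.57], [0, 2.65], [-2.85, 2.85]. Speed limits (rad/s): [2.79, 2.79, 3.14, 3.14, 3.14, 3.14].

### API

Orientations are given as a unit quaternion [x, y, z, w].
In Python, from rig import status, imaging, order gives the robot as it stands.
- The arm moves only by the tool arm_command, never from a script. Its argument "deltas" is one flat list of numbers, 5 for each row, row after row: the opening, from -1 (shut) to 1 (fully open), so that 0 is half open, then the shift along the tool's x, y, z in m, then the turn about the tool's z in rad. In form: [gripper, tx, ty, tz, roll, gripper, tx, ty, tz, roll, ...]. A call has 1 to 12 rows; each row shifts and turns the commanded pose from where the row before left it, along the tool's axes as they then stand; what a row does not reach is not made up. A row lasts 1/8 s, in which the tool goes at most 62.5 mm and 10.7 degrees, less where a joint would pass 70% of its speed; a pose out of reach is approached as far as the arm can. A call with a gripper value outside its range is refused whole. The fingers move at their own pace and stop on an object; "newtons" is the grip in N (left out, the last holds). Time passes only in rows, so rows that do not move let the fingers close. It gives the time, the measured TCP pose, the force, the opening and the grip force at its end, in the units of the state.
- status.get_obs(): the state, without advancing time (a new reading comes with each control period).
- imaging.camera(name): name is "scene" or "top" or "wrist"; returns (picture, depth): 384x512x3 uint8, red, green, blue; 384x512 float32, m along the optical axis (not along the pixel's ray), 0 where there is no reading.
- imaging.camera_params(name): a dict with "intrinsics" (3x3 intrinsics, pixels), "camera_from_world" (4x4, takes a point from world to camera coordinates). Camera axes: x right, y up, looking along -z (the intrinsics and any distortion apply to the point x, -y, -z); pixel columns grow to the right and rows downward; lengths in m; the calibration is good to about 2 mm. A picture is of the moment at which its call begins: read the wrist's pose just before it. camera_params takes no time and is no camera call; for the wrist camera it gives the pose at the moment of the call.
- order.hand_in(): hands the job in; it is judged then, once.
The state is a dict: "time": time; "q": joint angles; "joint_velocities": joint speeds; "joint_torque": joint torques, N m; "position": TCP position; "tool_rot": TCP orientation; "ft_force": force on the tool from outside, world axes, zero at the start; "moment": the same for the moment, N m; "grip_width": finger opening in m; "grip_force": force on a finger pad.
Only numpy, scipy, OpenCV 4.12 (cv2) and the standard library are available. Lean on these libraries where they do the work, as an engineer would, in place of code of your own. Each camera call takes 0.05 s, during which the arm holds its last target. There are 200 camera calls.

### The job

Put the hand lens away in its metal instrument case: press the case's thumb button so that the sprung lid pops fully open, lay the lens flat inside, then bring the lid down and press it gently until it snaps shut and stays latched. Treat the button and the lid gently, never leaning on either with more than 25 N, and leave the other things on the bench where they are.

Things in the scene. Friction and masses are not known exactly. Their poses are not given: they have to be found in the camera images.
- mat: Black rubber mat, 130 (x) x 180 (y) x 2 mm, fixed under the aluminium instrument case; origin: centre of its underside, on the bench; z up. The case is centred on it, sides along its axes, fixed. Its button side faces -x, its lid hinge +x. It stands on levelling feet: its bottom is 3 to 15 mm above the bench, different each time and not measured, so heights on it must be felt (or seen).
- case_floor (a point): Bench-level point under the middle of the case (axes as the mat's). The case is 100 (x) x 150 (y) mm outside, walls and floor 5 mm thick, rim 30 mm above its bottom; inside 90 x 140 x 25 mm deep. The lens fits only with its length along y, either way round.
- hinge_foot (a point): Bench-level point under the middle of the lid's hinge line, which runs along y at rim height (30 mm above the case's bottom), 50 mm to +x of the case's middle. The lid is a flat plate 6 mm thick, 102 mm from hinge line to front edge, 150 mm wide; shut, its top is 36 mm above the case's bottom; open, it leans back past upright, its edge 98 mm above the hinge line and 28 mm to +x of it.
- lid (a joint): Lid angle (rad): 0 shut and latched, 1.85 fully open. A spring drives it open (2.5 to 1 N at its front edge); let go before it is latched, it springs up again. To shut it, push it over from behind and down in unbroken contact, then press near the middle of its front edge: some 8 to 18 N makes its lip ride over the latch and snap in, at 0 or a little below (hard stop -0.020).
- button_foot (a point): Bench-level point under the black round thumb button (26 mm across) on the case's front, 88 mm to -x of its middle. At rest the button's top is 24 mm above the case's bottom. Behind it, 52 to 63 mm to -x of the case's middle, stands the latch's steel hook, 24 mm wide (y), its top 48 mm above the case's bottom, 12 mm above the shut lid.
- latch (a joint): Angle of the rocking latch with the button (rad): 0 at rest, 0.24 at its hard stop; a spring returns it. Press the button straight down: it starts to give at 1.5 N, lets the lid go 4 to 8 mm down (0.12 to 0.21 rad) at 2.5 to 8 N, and hits a hard stop after 8.5 mm.
- lens_grip (a point): Hand lens lying flat, 10 mm thick, 104 mm long, 35 to 70 g. This point: centre of its black handle (56 x 12 mm), 5 mm above what it lies on. x points along the handle to the steel-rimmed round glass, 50 mm across, centre 51 mm from this point; the handle ends 28 mm from it to -x; z up.
Mind the look-alikes: they are no part of the job. Leave any green look-alike of the mat alone. Of the things that look like the part that bears lens_grip, the larger one is meant.

How it is judged:
By the outcome, as a careful person would: the job done as asked, in the order asked, and still so for the second after the job is handed in, with the robot touching nothing.
It also fails if it takes over 72 s, if anything falls off the work surface, if the arm or the gripper's body presses on something with over 40 N, if the wrist force passes 120 N, or if a joint passes its speed limit or range.

## Working session

There is one attempt and no reset: what is moved stays moved. The work goes in short steps, Python scripts to look and compute and a tool call to move; the robot and the scene stay as the last step left them, time stands still between calls to the robot, and variables do not carry over. Pictures are saved under pics/ and viewed, at most 10 in all, crops included, and the job is handed in when it is done.

Besides the shell and the picture viewer there is one more tool, called after "Request:" as name(argument=value, ...), one argument or row to a line, values as JSON. arm_command: Moves the arm, as the interface text tells. Its arguments: {"type":"object","properties":{"deltas":{"type":"array"},"newtons":{"type":"number"}},"required":["deltas"]}

```bash
ls; mkdir -p pics; cat > h.py <<'E'
import numpy as np, cv2
from rig import status, imaging, order
def px2w(p, d, u, v):
    K=np.array(p['intrinsics']); T=np.linalg.inv(np.array(p['camera_from_world']))
    z=d[int(round(v)),int(round(u))]
    x=(u-K[0,2])/K[0,0]*z; y=(v-K[1,2])/K[1,1]*z
    return (T@[x,-y,-z,1])[:3]
def w2px(p, w):
    K=np.array(p['intrinsics']); c=(np.array(p['camera_from_world'])@[*w,1])[:3]
    return K[0,0]*c[0]/-c[2]+K[0,2], K[1,1]*-c[1]/-c[2]+K[1,2]
def shot(n, f):
    p=imaging.camera_params(n); im,d=imaging.camera(n)
    np.savez('pics/'+f+'.npz',im=im,d=d,K=p['intrinsics'],T=p['camera_from_world'])
    cv2.imwrite('pics/'+f+'.png',im[:,:,::-1]); return p,im,d
def load(f):
    a=np.load('pics/'+f+'.npz'); return dict(intrinsics=a['K'],camera_from_world=a['T']),a['im'],a['d']
E
python3 - <<'E'
from h import *
for n in ('top','scene'): p,im,d=shot(n,n+'0')
print(status.get_obs())
E
```

```text
pics
{'time': 0.1, 'q': array([ 1.07250785e+00,  5.28408975e-01,  1.43377360e+00, -1.00078178e-05,
        1.18142040e+00, -1.78511361e-01]), 'joint_velocities': array([ 0.00077296, -0.00244062, -0.00246291, -0.00151915, -0.00144656,
        0.00048043]), 'joint_torque': array([-1.79549384e-04, -4.40989316e+01, -1.77153289e+01,  6.35159528e-02,
        5.33460465e-02, -1.78975716e-05]), 'position': array([0.19612913, 0.59272614, 0.2216477 ]), 'tool_rot': array([ 1.59206228e-01,  9.87244836e-01, -9.49691358e-04, -3.29326446e-04]), 'ft_force': array([ 0.06453386,  0.58435984, -0.07975522]), 'moment': array([-0.01373074,  0.02272083, -0.06453882]), 'grip_force': 0.0, 'grip_width': 0.08712596122790167}
```

View pics/top0.png

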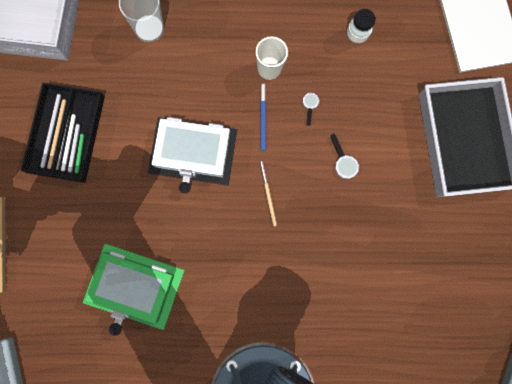

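View pics/scene0.png

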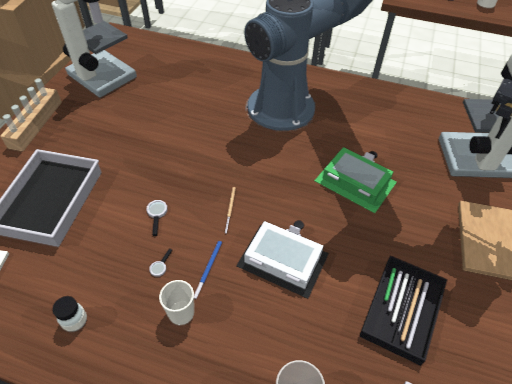

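```bash
python3 - <<'E'
from h import *
p,im,d=load('top0')
c=im[85:205,140:370]; cv2.imwrite('pics/crop0.png',cv2.resize(c,None,fx=3.4,fy=3.4,interpolation=cv2.INTER_CUBIC)[:,:,::-1])
for n,u,v in [('matTL',158,116),('matTR',237,127),('matBR',230,185),('matBL',149,174),('button',185,187),('lid',192,150),('glass',347,167),('hend',334,136),('hmid',338,145)]:
    print(n,px2w(p,d,u,v).round(4))
print(w2px(p,[0.5,0,0]),w2px(p,[0.5,0.2,0]),np.linalg.inv(p['camera_from_world'])[:3,3])
E
```

```text
matTL [0.5954 0.2382 0.0011]
matTR [ 0.5736  0.0613 -0.0012]
matBR [0.4413 0.0745 0.0006]
matBL [0.4632 0.2524 0.0007]
button [0.4305 0.1689 0.031 ]
lid [0.5076 0.1549 0.046 ]
glass [ 0.4844 -0.1827  0.0061]
hend [ 0.5537 -0.1546  0.0088]
hmid [ 0.5331 -0.1631  0.0091]
(np.float64(264.1270240268019), np.float64(159.4172132727469)) (np.float64(173.625500768613), np.float64(158.03664563271707)) [0.27289027 0.04594721 1.00259717]
```

View pics/crop0.png

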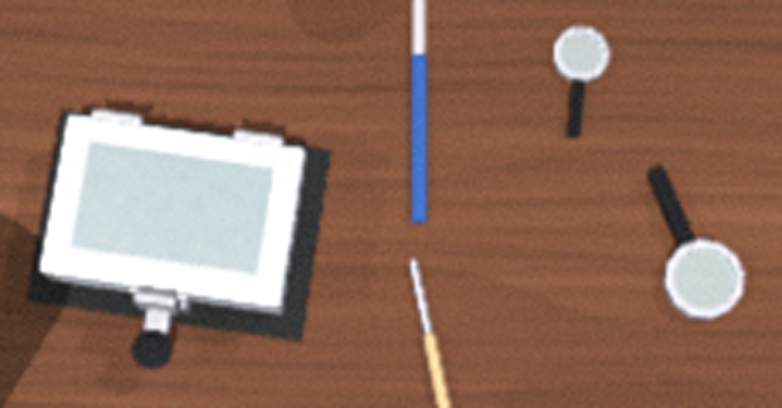

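```bash
cat >> h.py <<'E'
def px2plane(p,u,v,z):
    K=np.array(p['intrinsics']); T=np.linalg.inv(np.array(p['camera_from_world']))
    r=T[:3,:3]@[(u-K[0,2])/K[0,0],-(v-K[1,2])/K[1,1],-1]; o=T[:3,3]
    return o+r*(z-o[2])/r[2]
E
python3 - <<'E'
from h import *
p,im,d=load('top0')
f=lambda x,y,z: px2plane(p,x/3.4+140-.35,y/3.4+85-.35,z)
m=np.array([f(x,y,.002) for x,y in [(65,110),(330,150),(302,340),(28,298)]])
print(m.round(4), m.mean(0), [np.linalg.norm(m[i]-m[i-1]).round(4) for i in range(4)])
ax=(m[0]+m[1]-m[2]-m[3]); print('mat x yaw',np.arctan2(ax[1],ax[0])); ay=m[0]+m[3]-m[1]-m[2]; print('y',np.arctan2(ay[1],ay[0])-np.pi/2)
g=f(705,279,.01); h=f(655,170,.01); print('lens',g,h,np.linalg.norm(g-h),np.arctan2(*(g-h)[[1,0]]))
print('btn',f(152,348,.032),f(152,348,.036))
# depth statistic on lid 
vals=[px2w(p,d,u,v)[2] for u in range(160,225,4) for v in range(130,170,4)]; print(np.median(vals))
vals=[px2w(p,d,u,v)[2] for u in range(182,189) for v in range(184,191)]; print(np.sort(vals).round(3)[-20:])
E
```

```text
[[0.5928 0.2362 0.002 ]
 [0.5686 0.0618 0.002 ]
 [0.4418 0.0778 0.002 ]
 [0.4667 0.2547 0.002 ]] [0.51747555 0.15764225 0.002     ] [np.float64(0.1274), np.float64(0.1761), np.float64(0.1278), np.float64(0.1786)]
mat x yaw -0.1355195849029443
y -0.1388426864411978
lens [ 0.48418779 -0.18186935  0.01      ] [ 0.55634379 -0.15061226  0.01      ] 0.07863519783893569 -2.7328074146581076
btn [0.43035466 0.17011759 0.032     ] [0.42970572 0.16960586 0.036     ]
0.04374066527726944
[0.032 0.032 0.032 0.032 0.033 0.033 0.033 0.033 0.033 0.033 0.033 0.033
 0.033 0.033 0.033 0.033 0.033 0.034 0.035 0.035]
```

Request:
arm_command(
  deltas=[-1, 0, 0, 0, -0.183, -1, -0.0263, -0.0352, 0, 0, -1, -0.0263, -0.0352, 0, 0, -1, -0.0263, -0.0352, 0, 0, -1, -0.0263, -0.0352, 0, 0, -1, -0.0263, -0.0352, 0, 0, -1, -0.0263, -0.0352, 0, 0, -1, -0.0263, -0.0352, 0, 0, -1, -0.0263, -0.0352, 0, 0, -1, -0.0263, -0.0352, 0, 0, -1, -0.0263, -0.0352, 0, 0, -1, -0.0263, -0.0352, 0, 0],
  newtons=20,
)

```text
time: 1.6
position: [0.4306, 0.1689, 0.2224]
tool_rot: [0.068, 0.998, -0.0, -0.0]
ft_force: [-0.1, 0.3, 0.6]
grip_width: 0.0002
grip_force: 0.0
```

```bash
cat >> h.py <<'E'
from scipy.spatial.transform import Rotation as R
def todelta(target, yaw_y=None):
    """world target TCP -> tool shift (axes after turn), and roll; yaw_y: wanted world angle of tool y"""
    s=status.get_obs(); r=R.from_quat(s['tool_rot']); roll=0
    if yaw_y is not None:
        y=r.as_matrix()[:,1]; a=np.arctan2(y[1],y[0]); roll=-((yaw_y-a+np.pi/2)%np.pi-np.pi/2); r=r*R.from_euler('z',roll)
    print('pos',s['position'].round(4),'t',s['time'],'F',s['ft_force'].round(2),'w',s['grip_width'],'q6',s['q'][5])
    print('delta',r.inv().apply(np.array(target)-s['position']).round(4),'roll',round(roll,4))
C=np.array([0.5175,0.1576]); yaw=-0.137
def case(x,y,z,zb=.008):
    c,s=np.cos(yaw),np.sin(yaw); return np.array([C[0]+c*x-s*y,C[1]+s*x+c*y,z+zb])
E
python3 - <<'E'
from h import *
todelta(case(-.088,0,.034),np.pi/2+yaw)
p,im,d=shot('wrist','w0')
print(w2px(p,case(-.088,0,.024)),w2px(p,case(0,0,.036)))
E
```

```text
pos [0.4306 0.1689 0.2224] t 1.6 F [-0.1   0.29  0.57] w 0.00015920377490864432 q6 -1.3025352827479506
delta [0.0003 0.0007 0.1804] roll 0.0002
(np.float64(253.38144561353175), np.float64(171.29495981880999)) (np.float64(253.31249818999487), np.float64(243.57403746843363))
```

View pics/w0.png

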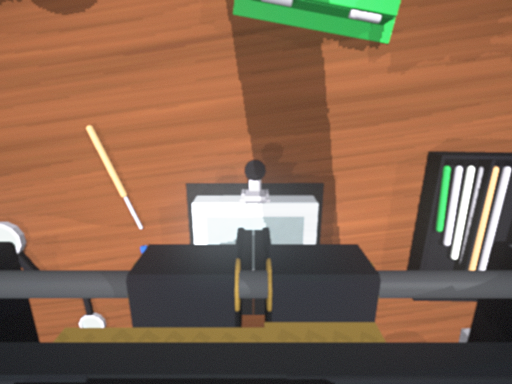

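Request:
arm_command(
  deltas=[-1, 0, 0.0007, 0.05, 0, -1, 0, 0, 0.05, 0, -1, 0, 0, 0.05, 0, -1, 0, 0, 0.03, 0, -1, 0, 0, 0.003, 0, -1, 0, 0, 0.002, 0, -1, 0, 0, 0.002, 0, -1, 0, 0, 0.002, 0],
)

```text
time: 2.65
position: [0.4311, 0.1711, 0.0345]
tool_rot: [0.068, 0.998, 0.0, 0.001]
ft_force: [-0.4, 0.1, 0.1]
grip_width: 0.0009
grip_force: 0.0
```

Request:
arm_command(
  deltas=[-1, 0, 0, 0.001, 0, -1, 0, 0, 0.001, 0],
)

```text
time: 2.9
position: [0.4304, 0.171, 0.0319]
tool_rot: [0.068, 0.998, 0.0, 0.0]
ft_force: [0.1, 1.8, 3.9]
grip_width: 0.0006
grip_force: 1.8
```

Request:
arm_command(
  deltas=[-1, 0, 0, 0.001, 0, -1, 0, 0, 0.001, 0, -1, 0, 0, 0.001, 0],
)

```text
time: 3.28
position: [0.4294, 0.171, 0.0285]
tool_rot: [0.068, 0.998, -0.0, -0.001]
ft_force: [-2.0, 1.7, 4.6]
grip_width: 0.0004
grip_force: 2.5
```

Request:
arm_command(
  deltas=[-1, 0, 0, 0.001, 0, -1, 0, 0, 0.0005, 0],
)

```text
time: 3.52
position: [0.4293, 0.1709, 0.0268]
tool_rot: [0.068, 0.998, -0.0, -0.001]
ft_force: [-3.8, 1.9, 5.6]
grip_width: 0.0006
grip_force: 2.7
```

```bash
python3 - <<'E'
from h import *
p,im,d=shot('scene','s1')
p,im,d=load('top0')
todelta(case(-.088,0,.024))
# lid centre depth change
im,d=imaging.camera('top'); print('lid z',np.median([px2w(p,d,u,v)[2] for u in range(160,225,4) for v in range(130,170,4)]))
E
```

```text
pos [0.4293 0.1709 0.0268] t 3.575 F [-3.62  1.95  4.86] w 0.00013427158100471893 q6 -1.297878140076334
delta [-0.0012 -0.0011 -0.0052] roll 0
lid z 0.3737100817838246
```

View pics/s1.png

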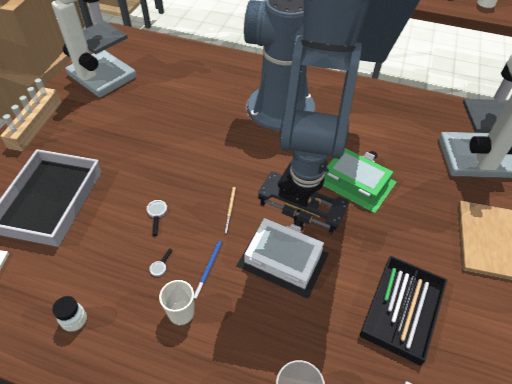

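Request:
arm_command(
  deltas=[-1, 0, 0, 0.001, 0, -1, 0, 0, 0.0005, 0],
)

```text
time: 3.88
position: [0.4291, 0.1709, 0.0255]
tool_rot: [0.068, 0.998, -0.0, -0.001]
ft_force: [-5.4, 2.1, 8.8]
grip_width: 0.0006
grip_force: 4.6
```

```bash
cat >> h.py <<'E'
def lidcheck():
    p=imaging.camera_params('scene'); im,d=imaging.camera('scene'); print('lid pts',[px2w(p,d,u,v).round(3).tolist() for u,v in [(285,255),(265,250),(300,262)]]); return p,im,d
E
python3 -c "
from h import *
lidcheck()"
```

```text
lid pts [[0.552, 0.17, 0.085], [0.55, 0.124, 0.077], [0.557, 0.204, 0.082]]
```

```bash
python3 - <<'E'
import numpy as np
best=[]
def rect(g,u,v,a,b): return np.array([g+sa*a*u+sb*b*v for sa,sb in((1,1),(1,-1),(-1,-1),(-1,1))])
def maxx(poly,y0):
    m=-1
    for i in range(4):
        for t in np.linspace(0,1,60):
            q=poly[i-1]*(1-t)+poly[i]*t
            if abs(q[1])<=y0: m=max(m,q[0])
    return m
for psi in np.radians(range(0,66,5)):
  h=np.array([np.sin(psi),np.cos(psi)]); n=np.array([np.cos(psi),-np.sin(psi)]) # handle dir to glass, tool y
  for s in (-16,-10,0):   # grip pt along handle from lens_grip
    for gx in range(-30,5,3):
      for gy in range(-60,0,3):
        g=np.array([gx,gy],float); G=g+h*(51-s); E=g-h*(28+s)
        f=rect(g,n,h,24,9.5)
        cl=min(45-abs(f[:,0]).max(),70-abs(f[:,1]).max(),45-25-abs(G[0]),70-25-abs(G[1]),70-abs(E[1])-6,45-abs(E[0])-6)
        if cl<3: continue
        lid=63-maxx(rect(g,n,h,95,37.5),77)
        best.append((min(lid,cl*2),round(np.degrees(psi)),s,gx,gy,round(cl,1),round(lid,1),G.round(0)))
best.sort(key=lambda b:-b[0])
for b in best[:12]: print(b)
E
```

```text
(np.float64(-17.0), 0, -16, -15, -48, np.float64(4.0), np.float64(-17.0), array([-15.,  19.]))
(np.float64(-17.0), 0, -16, -15, -45, np.float64(5.0), np.float64(-17.0), array([-15.,  22.]))
(np.float64(-17.0), 0, -16, -15, -42, np.float64(5.0), np.float64(-17.0), array([-15.,  25.]))
(np.float64(-17.0), 0, -16, -15, -39, np.float64(5.0), np.float64(-17.0), array([-15.,  28.]))
(np.float64(-17.0), 0, -16, -15, -36, np.float64(5.0), np.float64(-17.0), array([-15.,  31.]))
(np.float64(-17.0), 0, -16, -15, -33, np.float64(5.0), np.float64(-17.0), array([-15.,  34.]))
(np.float64(-17.0), 0, -16, -15, -30, np.float64(5.0), np.float64(-17.0), array([-15.,  37.]))
(np.float64(-17.0), 0, -16, -15, -27, np.float64(5.0), np.float64(-17.0), array([-15.,  40.]))
(np.float64(-17.0), 0, -10, -15, -42, np.float64(4.0), np.float64(-17.0), array([-15.,  19.]))
(np.float64(-17.0), 0, -10, -15, -39, np.float64(5.0), np.float64(-17.0), array([-15.,  22.]))
(np.float64(-17.0), 0, -10, -15, -36, np.float64(5.0), np.float64(-17.0), array([-15.,  25.]))
(np.float64(-17.0), 0, -10, -15, -33, np.float64(5.0), np.float64(-17.0), array([-15.,  28.]))
```

Request:
arm_command(
  deltas=[-1, 0, 0, -0.01, 0, -1, 0, 0, -0.05, 0, -1, 0, 0, -0.05, 0, -1, 0, 0, -0.05, 0],
)

```text
time: 4.42
position: [0.4321, 0.1707, 0.1878]
tool_rot: [0.068, 0.998, 0.0, 0.002]
ft_force: [0.5, -0.8, 0.1]
grip_width: 0.0005
grip_force: 0.0
```

```bash
python3 - <<'E'
from h import *
s=status.get_obs(); r=R.from_quat(s['tool_rot'])
P=[]
for n in ('scene','top'):
    p,im,d=shot(n,n+'2')
    K=p['intrinsics'];T=np.linalg.inv(p['camera_from_world'])
    v,u=np.nonzero(d>0); z=d[v,u]
    X=np.c_[(u-K[0,2])/K[0,0]*z,-(v-K[1,2])/K[1,1]*z,-z]@T[:3,:3].T+T[:3,3]
    P.append(r.inv().apply(X-s['position']))
P=np.vstack(P); np.save('pics/cl.npy',P)
P=P[(abs(P[:,0])<.15)&(abs(P[:,1])<.15)]
for z0 in np.arange(-.24,0.02,.01):
    q=P[(P[:,2]>z0)&(P[:,2]<z0+.01)]
    if len(q)>3: print(round(z0,3),len(q),np.percentile(q,[2,98],axis=0)[:,:2].T.round(3).tolist())
p,im,d=load('scene2'); cv2.imwrite('pics/c2.png',cv2.resize(im[100:310,200:380],None,fx=2.8,fy=2.8,interpolation=cv2.INTER_CUBIC)[:,:,::-1])
E
```

```text
-0.24 227 [[-0.034, 0.032], [-0.028, 0.036]]
-0.23 214 [[-0.035, 0.032], [-0.027, 0.034]]
-0.22 183 [[-0.035, 0.002], [-0.031, 0.036]]
-0.21 205 [[-0.035, 0.002], [-0.027, 0.035]]
-0.2 103 [[-0.034, -0.003], [-0.032, 0.035]]
-0.19 256 [[-0.036, 0.013], [-0.033, 0.036]]
-0.18 470 [[-0.037, 0.018], [-0.05, 0.036]]
-0.17 171 [[-0.037, 0.014], [-0.05, 0.017]]
-0.16 40 [[-0.023, 0.019], [-0.05, 0.017]]
-0.15 137 [[-0.024, 0.017], [-0.05, 0.017]]
-0.14 144 [[-0.022, 0.019], [-0.05, 0.017]]
-0.13 264 [[-0.025, 0.02], [-0.082, 0.017]]
-0.12 2747 [[-0.036, 0.033], [-0.093, 0.092]]
-0.11 387 [[-0.038, 0.034], [-0.092, 0.095]]
-0.1 471 [[-0.038, 0.029], [-0.083, 0.084]]
-0.09 430 [[-0.038, 0.03], [-0.083, 0.084]]
-0.08 78 [[-0.038, 0.029], [-0.085, 0.087]]
-0.07 6 [[-0.004, 0.006], [-0.005, -0.004]]
-0.06 11 [[-0.012, 0.012], [-0.009, -0.004]]
-0.05 29 [[-0.012, -0.008], [-0.011, 0.013]]
-0.04 35 [[-0.011, -0.006], [-0.011, 0.011]]
-0.03 30 [[-0.011, -0.001], [-0.009, 0.011]]
-0.02 37 [[-0.012, 0.01], [-0.009, 0.01]]
-0.01 30 [[-0.011, 0.007], [-0.008, 0.01]]
```

View pics/c2.png

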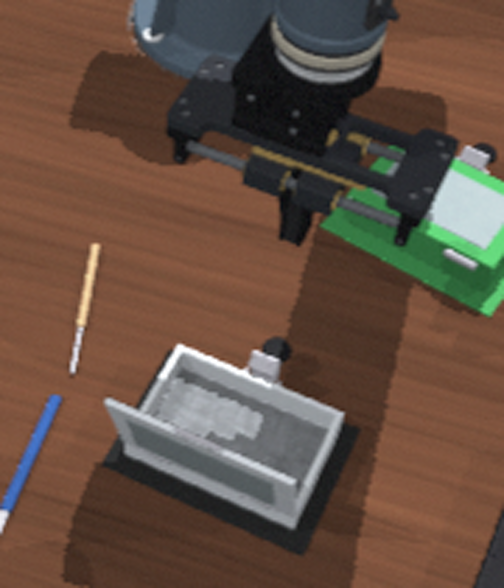

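Request:
arm_command(
  deltas=[-0.2, -0.0195, -0.0457, 0, 0, -0.2, -0.0195, -0.0457, 0, 0, -0.2, -0.0195, -0.0457, 0, 0, -0.2, -0.0195, -0.0457, 0, 0, -0.2, -0.0195, -0.0457, 0, 0, -0.2, -0.0195, -0.0457, 0, 0, -0.2, -0.0195, -0.0457, 0, 0, -0.2, 0, 0, 0, 0.1854, -0.2, 0, 0, 0, 0.1854, -0.2, 0, 0, 0, 0.1854, -0.2, 0, 0, 0, 0.1854, -0.2, 0, 0, 0, 0.1854],
)

```text
time: 6.02
position: [0.5224, -0.1654, 0.1849]
tool_rot: [0.51, 0.86, -0.0, 0.001]
ft_force: [-1.3, -0.4, 1.0]
grip_width: 0.0345
grip_force: 0.0
```

Request:
arm_command(
  deltas=[-0.2, 0, 0, 0, 0.1854, -0.2, 0, 0, 0, 0.1854, -0.2, 0, 0, 0, 0.1854, -0.2, 0, 0, 0, 0.1854, -0.2, 0, 0, 0, 0.1854, -0.2, 0, 0, 0, 0.1854, -0.2, 0, 0, 0, 0.1854, -0.2, 0, 0, 0, 0.1854, -0.2, 0, 0, 0, 0.1854],
)

```text
time: 7.15
position: [0.5223, -0.1653, 0.185]
tool_rot: [0.98, 0.2, 0.0, 0.001]
ft_force: [-0.4, -0.0, -0.3]
grip_width: 0.0346
grip_force: 0.0
```

```bash
python3 - <<'E'
from h import *
todelta([.5237,-.1648,.005],-1.162)
p,im,d=shot('wrist','w1')
for n,w in [('grip',(.5310,-.1616,.01)),('glass',(.4842,-.1819,.01)),('end',(.5563,-.1506,.01))]: print(n,w2px(p,w))
E
```

```text
pos [ 0.5223 -0.1653  0.185 ] t 7.15 F [-0.39 -0.02 -0.31] w 0.03457060129705834 q6 0.6580501034868814
delta [ 0.0014 -0.0002  0.18  ] roll -0.0059
grip (np.float64(252.62099520961897), np.float64(166.63189771381468))
glass (np.float64(252.89244882008052), np.float64(209.35121692227733))
end (np.float64(252.44241085887413), np.float64(141.9319766195562))
```

View pics/w1.png

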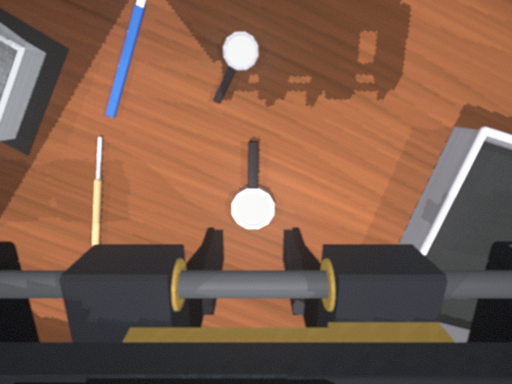

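Request:
arm_command(
  deltas=[-0.2, 0.0014, 0, 0.05, -0.006, -0.2, 0, 0, 0.05, 0, -0.2, 0, 0, 0.05, 0, -0.2, 0, 0, 0.02, 0, -0.2, 0, 0, 0.005, 0, -0.2, 0, 0, 0.0025, 0, -0.2, 0, 0, 0.002, 0, -0.2, 0, 0, 0, 0],
)

```text
time: 8.2
position: [0.5238, -0.1643, 0.0069]
tool_rot: [0.978, 0.206, 0.001, 0.001]
ft_force: [0.6, 0.0, 1.1]
grip_width: 0.0349
grip_force: 0.0
```

Request:
arm_command(
  deltas=[-0.2, 0, 0, 0.003, 0, -1, 0, 0, 0, 0, -1, 0, 0, 0, 0, -1, 0, 0, 0, 0, -1, 0, 0, 0, 0],
  newtons=25,
)

```text
time: 8.82
position: [0.5233, -0.1641, 0.0031]
tool_rot: [0.979, 0.206, 0.0, 0.0]
ft_force: [0.8, 0.9, 0.5]
grip_width: 0.0118
grip_force: 25.0
```

Request:
arm_command(
  deltas=[-1, 0, 0, -0.01, 0, -1, 0, 0, -0.02, 0, -1, 0, 0, -0.04, 0, -1, 0, 0, -0.05, 0, -1, 0, 0, -0.05, 0, -1, 0, 0, 0, 0],
)

```text
time: 9.57
position: [0.5259, -0.1653, 0.1778]
tool_rot: [0.978, 0.206, 0.004, 0.003]
ft_force: [-0.7, -0.6, -1.1]
grip_width: 0.0116
grip_force: 25.0
```

```bash
python3 - <<'E'
from h import *
todelta(case(-.020,.016,.16),yaw)
E
```

```text
pos [ 0.5259 -0.1653  0.1778] t 9.575 F [-0.69 -0.55 -1.1 ] w 0.011604316973173346 q6 0.6480182978198794
delta [ 0.3348 -0.0725  0.0078] roll -1.0184
```

Request:
arm_command(
  deltas=[-1, 0, 0, 0, -0.1697, -1, 0, 0, 0, -0.1697, -1, 0, 0, 0, -0.1697, -1, 0, 0, 0, -0.1697, -1, 0, 0, 0, -0.1697, -1, 0, 0, 0, -0.1697],
)

```text
time: 10.32
position: [0.5221, -0.1634, 0.1718]
tool_rot: [0.752, 0.659, -0.001, -0.001]
ft_force: [0.5, -0.1, 0.1]
grip_width: 0.0118
grip_force: 25.0
```

Request:
arm_command(
  deltas=[-1, 0.0478, -0.0104, 0, 0, -1, 0.0478, -0.0104, 0, 0, -1, 0.0478, -0.0104, 0, 0, -1, 0.0478, -0.0104, 0, 0, -1, 0.0478, -0.0104, 0, 0, -1, 0.0478, -0.0104, 0, 0, -1, 0.0478, -0.0104, 0, 0, -1, 0, 0, 0, 0, -1, 0, 0, 0, 0],
)

```text
time: 11.45
position: [0.4961, 0.1771, 0.1722]
tool_rot: [0.754, 0.657, -0.001, -0.0]
ft_force: [-0.6, -0.3, -0.8]
grip_width: 0.0118
grip_force: 25.0
```

```bash
python3 - <<'E'
from h import *
todelta(case(-.020,.016,.16),yaw)
p,im,d=shot('wrist','w2')
for n,w in [('corner--',(-.045,-.07,.03)),('-+',(-.045,.07,.03)),('++',(.045,.07,.03)),('+-',(.045,-.07,.03)),('btn',(-.088,0,.024)),('lid',(.078,.075,.128)),('lid',(.078,-.075,.128))]: print(n,np.round(w2px(p,case(*w)),0))
E
```

```text
pos [0.4961 0.1771 0.1722] t 11.45 F [-0.6  -0.33 -0.84] w 0.011759867348912096 q6 0.2677844899809578
delta [-0.0004  0.0039  0.0042] roll 0.0005
corner-- [234. 261.]
-+ [231. 130.]
++ [325. 130.]
+- [316. 261.]
btn [191. 198.]
lid [412. 137.]
lid [382. 330.]
```

View pics/w2.png

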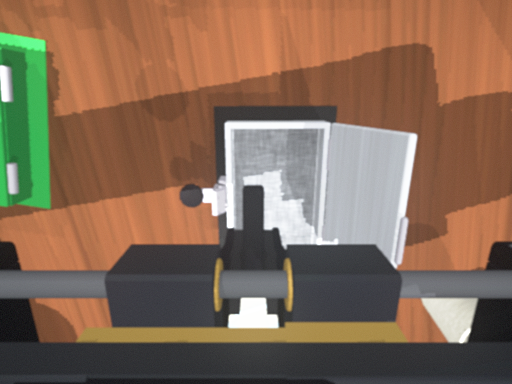

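Request:
arm_command(
  deltas=[-1, -0.0004, 0.0034, 0, 0, -1, 0, 0, 0.04, 0, -1, 0, 0, 0.04, 0, -1, 0, 0, 0.025, 0, -1, 0, 0, 0.015, 0, -1, 0, 0, 0.008, 0, -1, 0, 0, 0.006, 0, -1, 0, 0, 0, 0],
)

```text
time: 12.5
position: [0.5005, 0.1765, 0.0393]
tool_rot: [0.754, 0.657, 0.0, 0.0]
ft_force: [0.3, -0.4, 0.2]
grip_width: 0.0117
grip_force: 25.0
```

```bash
python3 - <<'E'
from h import *
todelta(case(-.0205,.016,.0165,0),yaw)
p,im,d=shot('scene','s3'); cv2.imwrite('pics/c3.png',cv2.resize(im[150:310,220:360],None,fx=4,fy=3.7,interpolation=cv2.INTER_CUBIC)[:,:,::-1])
E
```

```text
pos [0.5005 0.1765 0.0393] t 12.5 F [ 0.27 -0.41  0.15] w 0.01171315513735463 q6 0.2658739303028143
delta [-0.0005 -0.0011  0.0228] roll -0.0005
```

View pics/c3.png

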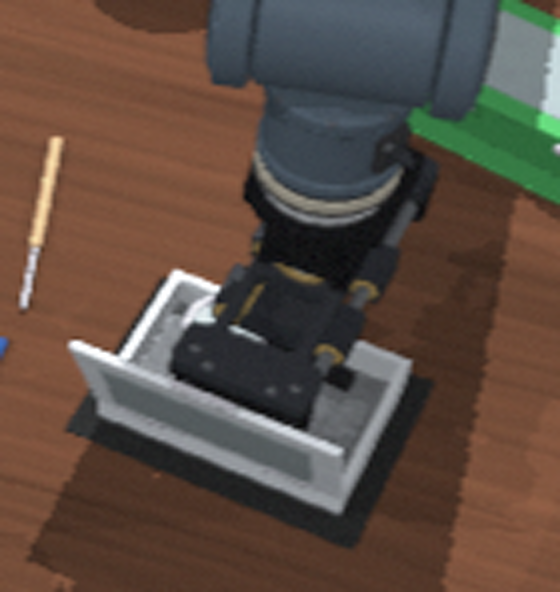

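Request:
arm_command(
  deltas=[-1, 0, -0.002, 0.004, 0, -1, 0, 0, 0.003, 0, -1, 0, 0, 0, 0],
)

```text
time: 12.92
position: [0.4987, 0.1769, 0.0321]
tool_rot: [0.754, 0.657, 0.0, 0.0]
ft_force: [1.1, 0.1, -0.7]
grip_width: 0.0121
grip_force: 25.0
```

Request:
arm_command(
  deltas=[-1, 0, 0, 0.002, 0, -1, 0, 0, 0.002, 0, -1, 0, 0, 0, 0],
)

```text
time: 13.3
position: [0.4986, 0.1768, 0.028]
tool_rot: [0.754, 0.657, 0.0, 0.0]
ft_force: [1.2, 0.5, -1.1]
grip_width: 0.0113
grip_force: 25.0
```

Request:
arm_command(
  deltas=[-1, 0, 0, 0.0015, 0, -1, 0, 0, 0.0015, 0, -1, 0, 0, 0, 0],
)

```text
time: 13.68
position: [0.4986, 0.1768, 0.025]
tool_rot: [0.754, 0.657, 0.0, 0.0]
ft_force: [2.1, 0.4, -1.1]
grip_width: 0.0115
grip_force: 25.0
```

Request:
arm_command(
  deltas=[-1, 0, 0, 0.001, 0, -1, 0, 0, 0.001, 0, -1, 0, 0, 0, 0],
)

```text
time: 14.05
position: [0.4984, 0.1769, 0.0231]
tool_rot: [0.754, 0.657, 0.0, 0.0]
ft_force: [2.0, -0.1, 1.2]
grip_width: 0.0117
grip_force: 25.0
```

Request:
arm_command(
  deltas=[-1, 0, 0, 0.001, 0, -1, 0, 0, 0.001, 0, -1, 0, 0, 0, 0],
)

```text
time: 14.42
position: [0.4982, 0.1769, 0.0213]
tool_rot: [0.754, 0.657, 0.0, 0.0]
ft_force: [0.2, 0.8, 3.1]
grip_width: 0.0112
grip_force: 25.1
```

Request:
arm_command(
  deltas=[-0.62, 0, 0, 0, 0, -0.58, 0, 0, 0, 0, -0.58, 0, 0, 0, 0],
)

```text
time: 14.8
position: [0.4973, 0.1767, 0.0206]
tool_rot: [0.754, 0.657, -0.001, -0.001]
ft_force: [-0.3, 0.2, 0.1]
grip_width: 0.0179
grip_force: 0.0
```

Request:
arm_command(
  deltas=[-0.58, 0, 0, -0.003, 0, -0.58, 0, 0, -0.01, 0, -0.58, 0, 0, -0.03, 0, -0.58, 0, 0, -0.05, 0, -0.58, 0, 0, -0.05, 0, -0.58, 0, 0, -0.05, 0],
)

```text
time: 15.55
position: [0.498, 0.1768, 0.2165]
tool_rot: [0.754, 0.657, 0.0, 0.0]
ft_force: [1.4, -0.3, -0.4]
grip_width: 0.0179
grip_force: 0.0
```

```bash
python3 - <<'E'
from h import *
todelta(case(0,0,.2),yaw)
p,im,d=shot('wrist','w4'); p,im2,d=shot('scene','s4')
a=cv2.resize(im[80:300,180:440],(390,330)); b=cv2.resize(im2[215:300,230:335],(408,330),interpolation=cv2.INTER_CUBIC)
cv2.imwrite('pics/c4.png',np.hstack([a,b])[:,:,::-1])
E
```

```text
pos [0.498  0.1768 0.2165] t 15.55 F [ 1.42 -0.31 -0.42] w 0.017896755889491113 q6 0.2669499242313588
delta [-0.0163  0.0219  0.0085] roll -0.0005
```

View pics/c4.png

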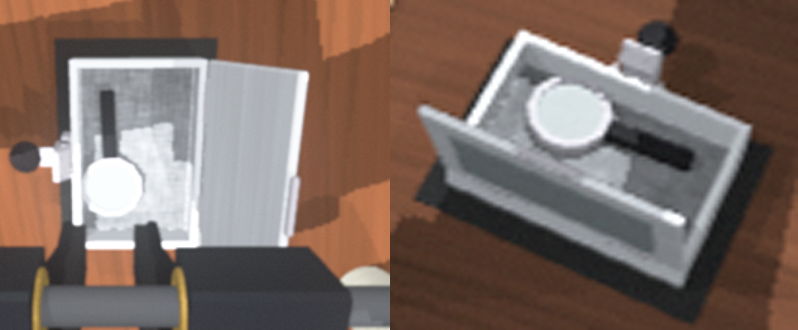

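Request:
arm_command(
  deltas=[-1, 0, 0, 0, -0.1746, -1, 0, 0, 0, -0.1746, -1, 0, 0, 0, -0.1746, -1, 0, 0, 0, -0.1746, -1, 0, 0, 0, -0.1746, -1, 0, 0, 0, -0.1746, -1, 0, 0, 0, -0.1746, -1, 0, 0, 0, -0.1746, -1, 0, 0, 0, -0.1746, -1, -0.0475, -0.0055, 0, 0, -1, -0.0475, -0.0055, 0, 0, -1, -0.0475, -0.0055, 0, 0],
  newtons=20,
)

```text
time: 17.15
position: [0.638, 0.1407, 0.2138]
tool_rot: [0.068, 0.998, 0.0, -0.0]
ft_force: [1.0, 0.3, -0.2]
grip_width: 0.0008
grip_force: 0.0
```

```bash
cat >> h.py <<'E'
def incase(w):
    c,s=np.cos(yaw),np.sin(yaw); d=np.array(w[:2])-C; return np.array([c*d[0]+s*d[1],-s*d[0]+c*d[1],w[2]-.0085])
E
python3 - <<'E'
from h import *
todelta(case(.120,0,.108,.0085),np.pi/2+yaw); print(incase(status.get_obs()['position']))
# waypoints
w=[]
for th in np.radians([106,100,95,90,80,70,60,50,40,30,20,12,6]):
    if th>=np.pi/2-.001:
        e=np.array([50,30])+102*np.array([-np.cos(th),np.sin(th)])+6*np.array([np.sin(th),np.cos(th)]); c=np.array([e[0],108])
    else:
        r=78+14*(np.pi/2-th)/(np.pi/2)
        c=np.array([50,30])+r*np.array([-np.cos(th),np.sin(th)])+6*np.array([np.sin(th),np.cos(th)])
    w.append(c+[10,0])
w=np.array(w); print(w.round(1).tolist()); print((np.diff(w,axis=0)*-1).round(1).tolist())
E
```

```text
pos [0.638  0.1407 0.2138] t 17.15 F [ 0.99  0.3  -0.23] w 0.000802953098391913 q6 -1.3878199491372643
delta [0.0016 0.0003 0.0973] roll 0.0003
[ 0.12165358 -0.0002785   0.20532389]
[[93.9, 108.0], [83.6, 108.0], [74.9, 108.0], [66.0, 108.0], [52.1, 109.4], [37.9, 108.3], [23.9, 104.6], [10.5, 98.4], [-1.9, 89.7], [-12.6, 78.9], [-21.5, 66.0], [-26.9, 54.6], [-29.9, 45.5]]
[[10.3, -0.0], [8.8, -0.0], [8.9, -0.0], [13.9, -1.4], [14.2, 1.1], [14.0, 3.7], [13.4, 6.2], [12.3, 8.6], [10.8, 10.9], [8.8, 12.8], [5.4, 11.4], [3.0, 9.1]]
```

Request:
arm_command(
  deltas=[-1, 0, 0, 0.045, 0, -1, 0, 0, 0.04, 0, -1, 0, 0, 0.012, 0, -1, 0.011, 0, 0, 0, -1, 0.01, 0, 0, 0, -1, 0.006, 0, 0, 0, -1, 0.005, 0, 0, 0, -1, 0.005, 0, 0, 0],
)

```text
time: 18.15
position: [0.6017, 0.1462, 0.1183]
tool_rot: [0.068, 0.998, 0.0, 0.002]
ft_force: [3.0, 0.6, 1.7]
grip_width: 0.0005
grip_force: 1.0
```

```bash
python3 - <<'E'
from h import *
s=status.get_obs(); print(incase(s['position']).round(4),s['ft_force'],s['time'])
E
```

```text
[0.085  0.0002 0.1098] [2.95831892 0.56640237 1.72562531] 18.15
```

Request:
arm_command(
  deltas=[-1, 0.006, 0, 0.001, 0, -1, 0.007, 0, 0, 0, -1, 0.006, 0, 0, 0, -1, 0.007, 0, -0.0007, 0, -1, 0.007, 0, -0.0007, 0, -1, 0.007, 0, 0.0005, 0, -1, 0.007, 0, 0.0006, 0, -1, 0.007, 0, 0.0018, 0, -1, 0.007, 0, 0.0019, 0],
)

```text
time: 19.27
position: [0.5399, 0.1545, 0.1127]
tool_rot: [0.068, 0.998, 0.0, 0.0]
ft_force: [2.6, -0.3, -0.8]
grip_width: 0.0006
grip_force: 1.2
```

```bash
cat > st.py <<'E'
from h import *
s=status.get_obs(); x=incase(s['position']); print(x.round(4),s['ft_force'].round(2),s['time'])
c=x[[0,2]]*1000-[10,0]-[50,30]; r=np.hypot(*c); print('theta est',np.degrees(np.arctan2(c[1],-c[0])-np.arcsin(6/r)))
E
python3 st.py
```

```text
[ 0.0226 -0.      0.1042] [ 2.57 -0.29 -0.82] 19.275
theta est 59.11474601754118
```

Request:
arm_command(
  deltas=[-1, 0.0062, 0, 0.003, 0, -1, 0.0062, 0, 0.0032, 0, -1, 0.0062, 0, 0.0043, 0, -1, 0.0061, 0, 0.0043, 0, -1, 0.0054, 0, 0.0054, 0, -1, 0.0054, 0, 0.0055, 0, -1, 0.0044, 0, 0.0064, 0, -1, 0.0044, 0, 0.0064, 0],
)

```text
time: 20.27
position: [0.496, 0.1605, 0.0738]
tool_rot: [0.068, 0.998, 0.0, 0.0]
ft_force: [3.8, -0.6, 1.6]
grip_width: 0.0007
grip_force: 1.4
```

```bash
python3 st.py
```

```text
[-0.0217 -0.0001  0.0653] [ 3.78 -0.61  1.63] 20.275
theta est 19.481399419261166
```

Request:
arm_command(
  deltas=[-1, 0.0025, 0, 0.0055, 0, -1, 0.0028, 0, 0.005, 0, -1, 0.002, 0, 0.003, 0, -1, 0.002, 0, 0.003, 0, -1, 0.003, 0, 0.002, 0],
)

```text
time: 20.9
position: [0.4838, 0.1622, 0.0555]
tool_rot: [0.068, 0.998, -0.0, -0.0]
ft_force: [1.4, -0.5, 1.4]
grip_width: 0.0003
grip_force: 1.2
```

```bash
python3 st.py
```

```text
[-0.034  -0.0001  0.047 ] [ 1.42 -0.47  1.4 ] 20.9
theta est 6.649062575073024
```

Request:
arm_command(
  deltas=[-1, 0.001, 0, 0.002, 0, -1, 0.001, 0, 0.002, 0, -1, 0.001, 0, 0.0015, 0],
)

```text
time: 21.28
position: [0.4823, 0.1624, 0.0509]
tool_rot: [0.068, 0.998, 0.0, 0.001]
ft_force: [2.3, -2.3, 10.5]
grip_width: 0.0003
grip_force: 4.7
```

Request:
arm_command(
  deltas=[-1, 0, 0, 0.001, 0, -1, 0, 0, 0.001, 0],
)

```text
time: 21.52
position: [0.4821, 0.1624, 0.0493]
tool_rot: [0.068, 0.998, 0.0, 0.001]
ft_force: [1.7, -1.6, 10.8]
grip_width: 0.0001
grip_force: 5.6
```

Request:
arm_command(
  deltas=[-1, 0, 0, 0.001, 0, -1, 0, 0, 0.0005, 0],
)

```text
time: 21.78
position: [0.4819, 0.1624, 0.0473]
tool_rot: [0.068, 0.998, 0.0, 0.001]
ft_force: [2.0, -2.1, 6.6]
grip_width: 0.0004
grip_force: 3.0
```

Request:
arm_command(
  deltas=[-1, 0, 0, 0.001, 0, -1, 0, 0, 0.0005, 0],
)

```text
time: 22.02
position: [0.4811, 0.1625, 0.0453]
tool_rot: [0.068, 0.998, 0.0, 0.0]
ft_force: [1.6, -0.2, 1.1]
grip_width: 0.0005
grip_force: 0.8
```

Request:
arm_command(
  deltas=[-1, 0, 0, 0.0007, 0, -1, 0, 0, 0.0005, 0],
)

```text
time: 22.28
position: [0.48, 0.1625, 0.0437]
tool_rot: [0.068, 0.998, -0.0, -0.001]
ft_force: [-0.5, -0.4, 3.0]
grip_width: 0.0002
grip_force: 1.5
```

Request:
arm_command(
  deltas=[-1, 0, 0, 0.0005, 0, -1, 0, 0, 0, 0],
)

```text
time: 22.52
position: [0.48, 0.1625, 0.0432]
tool_rot: [0.068, 0.998, -0.0, -0.001]
ft_force: [-0.1, -0.1, 2.9]
grip_width: 0.0006
grip_force: 1.5
```

Request:
arm_command(
  deltas=[-1, 0, 0, 0.0003, 0, -1, 0, 0, 0, 0],
)

```text
time: 22.78
position: [0.48, 0.1626, 0.043]
tool_rot: [0.068, 0.998, -0.0, -0.001]
ft_force: [-2.6, 0.9, 3.0]
grip_width: 0.0001
grip_force: 1.6
```

Request:
arm_command(
  deltas=[-1, 0, 0, -0.002, 0, -1, 0, 0, -0.002, 0, -1, 0, 0, -0.002, 0, -1, 0, 0, 0, 0],
)

```text
time: 23.28
position: [0.4815, 0.1625, 0.0493]
tool_rot: [0.068, 0.998, 0.0, 0.0]
ft_force: [-0.7, 0.1, -0.6]
grip_width: 0.0002
grip_force: 0.0
```

```bash
python3 - <<'E'
from h import *
p=imaging.camera_params('scene'); im,d=imaging.camera('scene')
for x,y in [(.02,-.05),(.02,.05),(-.04,-.06),(-.04,.06),(.045,.03)]:
    q=px2w(p,d,*w2px(p,case(x,y,.036,.0085))); print((x,y),q.round(4),incase(q).round(4))
E
```

```text
(0.02, -0.05) [0.5314 0.1056 0.046 ] [ 0.0208 -0.0496  0.0375]
(0.02, 0.05) [0.5452 0.2045 0.0463] [0.021  0.0502 0.0378]
(-0.04, -0.06) [0.4683 0.1033 0.0424] [-0.0414 -0.0606  0.0339]
(-0.04, 0.06) [0.4866 0.2225 0.0453] [-0.0395  0.0601  0.0368]
(0.045, 0.03) [0.5646 0.1809 0.0416] [0.0435 0.0295 0.0331]
```

Force is zero with the lid flat (it did not follow the fingers up): it is latched. Retreat and verify once more.

Request:
arm_command(
  deltas=[-1, 0, 0, -0.01, 0, -1, 0, 0, -0.04, 0, -1, 0, 0, -0.05, 0, -1, 0, 0, -0.05, 0, -1, 0, 0, 0, 0, -1, 0, 0, 0, 0, -1, 0, 0, 0, 0, -1, 0, 0, 0, 0],
)

```text
time: 24.32
position: [0.4803, 0.1624, 0.1979]
tool_rot: [0.068, 0.998, -0.0, -0.001]
ft_force: [-0.9, -0.4, 0.3]
grip_width: 0.0004
grip_force: 0.0
```

```bash
python3 - <<'E'
from h import *
p=imaging.camera_params('scene'); im,d=imaging.camera('scene')
z=[px2w(p,d,*w2px(p,case(x,y,.036,.0085)))[2] for x in np.linspace(-.035,.035,6) for y in np.linspace(-.06,.06,6)]
print('lid z',np.median(z),np.min(z),np.max(z))
if abs(np.median(z)-.0445)<.004 and max(z)<.052: print(order.hand_in())
E
```

```text
lid z 0.045772188764787 0.04193686541446073 0.04854364161553537
the job is handed in; nothing more can be done
None
```

The lens is lying flat in the case, the lid is down and stayed shut after the arm backed away, and the job is handed in at about 24 s; the highest force I read was about 9 N on the button and 11 N on the lid.

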